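Seat a printed housing in its fixture and snap the toggle clamp shut

TASK

Push the orange printed housing along its channel until it is fully home against the steel stop. Then push the toggle clamp's black handle over, away from the housing and down, past its dead point until it snaps into lock with the rubber foot pressing on the housing, and move clear. Only push: do not lift the housing, and leave the other things on the table where they are.

Things in the scene. Friction and masses are not known exactly. Their poses are not given: they have to be found in the camera images.
- fixture: Aluminium base plate fixed to the table, 110 (x) x 270 (y) x 12 mm, with a guide channel, a stop and a toggle clamp in line along its y axis. Origin: on the table top, below the middle of the stop's face; z up. The plate spans y -170 to +100 mm. The channel on the -y side has two dark steel rails 9 mm high, inner faces at x = -32.5 and +32.5, from y = -135 to 0; beyond is bare plate.
- stop (a point): Middle of the face of the stop, at plate level: fixture (0, 0, 12 mm). The stop is a dark steel bar across the channel, 78 mm wide, 12 thick, 18 high above the plate, its face towards the fixture's -y.
- housing: Orange 3D-printed block, 60 (x) x 80 (y) x 20 mm with a raised pad 34 x 44 x 4 mm on top, about 90 g, loose on the plate in the channel. Origin: centre of its underside; its y axis points along the channel to the stop. It starts 25 to 50 mm short of the stop; home, its +y end touches the stop and its origin is at fixture y = -40 mm (within 3 mm). Push on its -y end.
- foot: Rubber foot, 17 mm across, 10 thick, sprung, on the end of the clamp's steel arm; origin: centre of its top. While the clamp is open the arm points steeply up above the stop (fixture y -35 to +35, top about z = 115 mm); it comes down by itself as the handle goes over. Locked, the foot is over fixture y = -30 mm and presses on the housing's pad with about 5 N.
- clamp_handle (a joint): Handle angle, rad. 0 = open, handle straight up (the start); grows as it swings over to the fixture's +y, away from the housing; 1.55 = locked at its end stop, handle level. A spring resists up to the dead point at about 1.15 (let go before, it jumps back open); past it the handle snaps by itself to 1.55 and stays. About 6 N near the outer end pushes it over.
- handle_pivot (a point): Axis of the handle, fixed at the fixture's x = 0, y = 55, z = 62 mm, lying along the fixture's x, in a steel bracket behind the stop (x -15 to +15, y 22 to 74 mm, top at z = 68 mm).
- handle_end (a point): Middle of the outer end of the handle, 130 mm from the pivot; moves with the handle. From 42 to 130 mm from the pivot the handle is a round black grip 22 mm in diameter; nearer in it is a flat steel bar 16 x 10 mm. Upright, its end is at z = 192 mm; locked, its axis is at z = 62 mm.
- cover: Other thing, leave alone: loose flat orange printed cover 55 x 70 x 5 mm with four 12 mm posts up, origin under its centre.
- spacer: Other thing, leave alone: loose orange printed ring 42 mm across, 16 mm high, origin under its centre.
- driver: Other thing, leave alone: loose screwdriver about 170 mm long lying along its own x axis.
- usb_stick: Other thing, leave alone: loose black memory stick 18 x 58 x 9 mm.
- pen_tub: Other thing, leave alone: white tub of pens, 84 mm across, 140 mm high, origin under its centre.
- bottle: Other thing, leave alone: bottle 70 mm across, 160 mm high, origin under its centre.
- spool: Other thing, leave alone: black spool of blue filament lying flat, 200 mm across, 65 mm high, origin under its centre.
- power_brick: Other thing, leave alone: black power supply 60 x 140 x 32 mm, origin under its centre.
Things that resemble listed ones, but are neither listed nor needed, are in the scene too. What is shaped like the housing but pink or yellow is not meant.

How it is judged:
By the outcome, as a careful person would: the job done as asked, in the order asked, and still so for the second after the job is handed in, with the robot touching nothing.
It also fails if it takes over 45 s, if anything falls off the work surface, if the arm or the gripper's body presses on something with over 40 N, if the wrist force passes 120 N, or if a joint passes its speed limit or range.

ROBOT

A 7-joint arm with a two-finger parallel gripper is mounted at the origin on the work surface. World frame = base frame: x ahead of the robot, y to its left, z up, the work surface at z = 0. Lengths are in m, angles in rad, forces in N, time in s.
With the tool pointing down it reaches from about 0.4 to 0.875 m from the base axis. Payload 19.3 kg.
Tool frame: the origin (TCP) lies on the centre line of the jaws, within the pads' length; the fingertips stand 14 mm ahead of it and the grasp point (between the pads) lies 5 mm behind it; x points along the fingers, y is the direction in which the jaws open and shut, and the axes are right-handed (so a half turn about x gives the same grasp; the last joint's range is limited). The gripper opens to 85 mm and grips with 20 to 120 N. Pads are 22 mm wide; open, the fingers measure 114 mm over their backs; the gripper's body (76 mm by 85 mm) begins 54 mm behind the grasp point. The pads swing forward as they close: fully open they stand 13 mm farther back than shut.
Start: joints at [-1.186, 0.521, -0.036, 1.599, 0.021, 1.021, -0.113], TCP at [0.275, 0.561, 0.245] pointing down, gripper open.
Joint ranges: [-2.91, 2.91], [-0.3, 2.13], [-1.5, 1.42], [0.17, 2.43], [-1.26, 4.41], [0.16, 1.93], [-2.52, 2.52]. Speed limits (rad/s): [1.89, 1.89, 2.39, 2.39, 3.01, 3.01, 3.01].

INTERFACE

Orientations are given as [roll, pitch, yaw] about the fixed x, y, z axes, in that order (R = Rz(yaw) Ry(pitch) Rx(roll)).
In Python, from workcell import monitor, optics, bot gives the robot as it stands.
- The arm moves only by the tool arm_command, never from a script. Its arguments are lists of equal length, an entry for each row: "delta_pos": the shift along the tool's x, y, z as a fraction of full scale, a list of three; "rotation": the turn, a rotation vector about the tool's x, y, z as a fraction of full scale, a list of three. In form: {"delta_pos": [[dx, dy, dz], ...], "rotation": [[wx, wy, wz], ...]}. A call has 1 to 10 rows; each row shifts and turns the pose as measured when the row begins, along the tool's axes as they then stand; what a row does not reach is not made up. Full scale, the value 1, is 30 mm for a shift and 6 degrees for a turn. A row lasts 1/10 s, in which the tool goes at most 50 mm and 8.59 degrees, less where a joint would pass 70% of its speed; a pose out of reach is approached as far as the arm can. A call with a number of a shift or a turn outside -1 to 1 is refused whole. A call with a gripper value outside its range is refused whole. "gripper" is the closure, from -1 (fully open) to 1 (shut), so that 0 is half open, set as the call begins (left out, the last holds). The fingers move at their own pace and stop on an object; "grip_force" is the grip in N (left out, the last holds). Time passes only in rows, so rows that do not move let the fingers close. It gives the time, the measured TCP pose, the force and the opening at its end, in the units of the state.
- monitor.observe(): the state, without advancing time (a new reading comes with each control period).
- optics.grab_frame(name): name is "scene" or "top"; returns the picture (400x640x3 uint8, red, green, blue); there is no depth.
- optics.camera_params(name): a dict with "fx", "fy", "cx", "cy" (pixels), "dist_coeffs" ([k1, k2, p1, p2, k3] as OpenCV has them; the pictures are not rectified), "origin" and "rotation" of the camera in the world. Camera axes: x right, y down, z forward; pixel columns grow to the right and rows downward; lengths in m; the calibration is good to about 2 mm. A picture is of the moment at which its call begins. camera_params takes no time and is no camera call.
- bot.job_done(): hands the job in, once; it reports no verdict.
The state is a dict: "clock": time; "qpos": joint angles; "qd": joint speeds; "joint_efforts": joint torques, N m; "position": TCP position; "tool_rot": TCP orientation; "force": force on the tool from outside, world axes, zero at the start; "moment": the same for the moment, N m; "grip_width": finger opening in m.
Only numpy, scipy, OpenCV 4.12 (cv2) and the standard library are available. Lean on these libraries where they do the work, as an engineer would, in place of code of your own. Each camera call takes 0.05 s, during which the arm holds its last target. There are 200 camera calls.

## Working session

There is one attempt and no reset: what is moved stays moved. The work goes in short steps, Python scripts to look and compute and a tool call to move; the robot and the scene stay as the last step left them, time stands still between calls to the robot, and variables do not carry over. Pictures are saved under pics/ and viewed, about 8 in all and at most 12, crops included, and the job is handed in when it is done.

Besides the shell and the picture viewer there is one more tool, called after "Emit:" by a JSON object that holds its "api" and its "payload", one argument or row to a line. arm_command: Moves the arm, as the interface text tells. Its arguments: {"type":"object","properties":{"delta_pos":{"type":"array","items":{"type":"array","items":{"type":"number"}}},"rotation":{"type":"array","items":{"type":"array","items":{"type":"number"}}},"gripper":{"type":"number"},"grip_force":{"type":"number"}},"required":["delta_pos","rotation"]}

```bash
mkdir -p pics; python3 - <<'E'
from workcell import monitor, optics, bot
import cv2,numpy as np
for n in ("scene","top"):
    f=optics.grab_frame(n); cv2.imwrite(f"pics/{n}0.png",f[:,:,::-1])
    p=optics.camera_params(n); print(n,{k:np.round(v,4).tolist() for k,v in p.items()})
s=monitor.observe(); print(s)
E
```

```text
scene {'fx': 451.6578, 'fy': 451.6578, 'cx': 313.0005, 'cy': 203.1384, 'dist_coeffs': [-0.0921, 0.0, 0.0, 0.0, 0.0], 'origin': [1.1419, -0.5871, 1.3529], 'rotation': [-2.5183, -0.0121, 0.7995]}
top {'fx': 489.776, 'fy': 489.776, 'cx': 317.9263, 'cy': 202.7638, 'dist_coeffs': [-0.0186, 0.0, 0.0, 0.0, 0.0], 'origin': [0.3965, 0.0121, 1.3657], 'rotation': [-3.0113, -0.0084, -1.5625]}
{'clock': 0.1, 'qpos': array([-1.18620658,  0.52200148, -0.03630392,  1.5999241 ,  0.02119007,
        1.02110406, -0.11281043]), 'qd': array([-1.62782289e-03,  2.49516748e-04, -5.70167873e-05, -8.93374427e-04,
       -3.11421439e-03, -1.91760681e-05,  1.59411338e-05]), 'joint_efforts': array([ 4.46037739e-03, -9.28480411e+01,  1.98487110e+00, -3.70543456e+01,
        1.83113414e-02,  5.16701286e-03, -7.72901922e-05]), 'position': array([0.2744616 , 0.56120009, 0.24476384]), 'tool_rot': array([-1.49818456,  1.56974392, -1.95302178]), 'force': array([-0.06409745, -0.36792582,  0.11245938]), 'moment': array([ 0.03411192,  0.04023124, -0.00104762]), 'grip_width': 0.08535418703814338}
```

View pics/scene0.png

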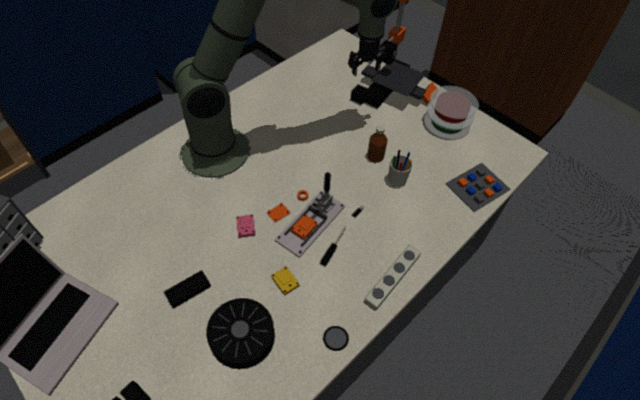

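View pics/top0.png

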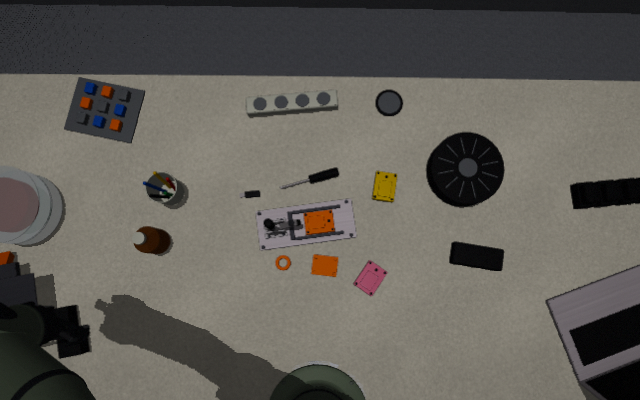

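The top view shows the fixture at about (305,225): the clamp is at its left end (world +y) and the housing is at (319,222). I'll crop both views and check the calibration.

```bash
cat > h.py <<'E'
from workcell import monitor, optics, bot
import cv2,numpy as np
from scipy.spatial.transform import Rotation as R
def cam(n):
    p=optics.camera_params(n); K=np.array([[p['fx'],0,p['cx']],[0,p['fy'],p['cy']],[0,0,1]])
    return K,np.array(p['dist_coeffs']),np.array(p['origin']),R.from_euler('xyz',p['rotation']).as_matrix()
def proj(n,P):
    K,d,o,M=cam(n); Pc=(np.atleast_2d(P)-o)@M
    return cv2.projectPoints(Pc,np.zeros(3),np.zeros(3),K,d)[0][:,0]
def plane(n,uv,z):
    K,d,o,M=cam(n); q=cv2.undistortPoints(np.array(uv,float).reshape(-1,1,2),K,d)[:,0]
    r=np.c_[q,np.ones(len(q))]@M.T
    return o+r*((z-o[2])/r[:,2])[:,None]
def crop(f,x0,y0,w,h,k,name):
    c=f[y0:y0+h,x0:x0+w,::-1].astype(float); c=np.clip(255*(c/255)**.6,0,255).astype(np.uint8)
    cv2.imwrite(name,cv2.resize(c,None,fx=k,fy=k,interpolation=cv2.INTER_CUBIC))
E
python3 - <<'E'
from h import *
print(proj("top",[[0,0,0],[0.275,.561,.245]]),proj("scene",[[0,0,0],[0.275,.561,.245]]))
a=cv2.imread("pics/top0.png")[:,:,::-1]; b=cv2.imread("pics/scene0.png")[:,:,::-1]
T=np.mean([optics.grab_frame("top").astype(float) for _ in range(4)],0)
np.save("T.npy",T)
crop(T,240,180,130,80,6,"pics/tc.png"); crop(b,265,165,90,95,6,"pics/sc.png")
E
```

```text
[[316.92461756 416.59208882]
 [ 68.41579719 319.19961599]] [[215.94648156 151.03734958]
 [366.08884644  72.27405315]]
```

View pics/tc.png

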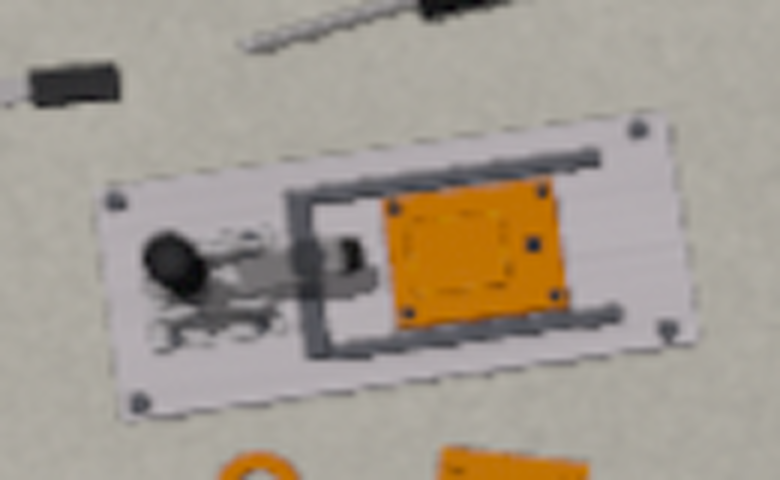

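View pics/sc.png

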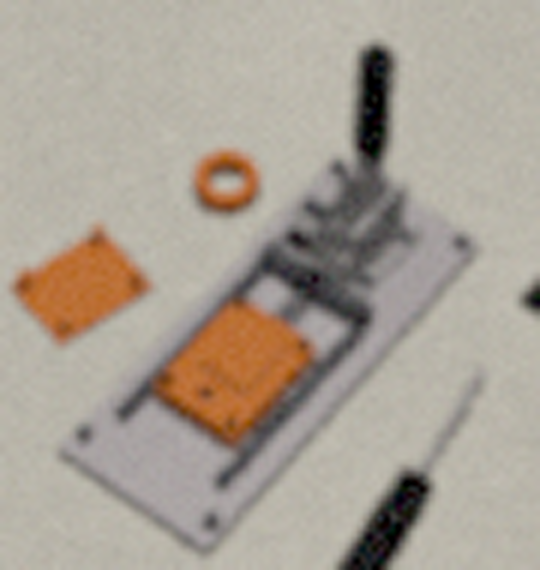

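The crops show plate corners at about (102,185), (668,112), (697,342) and (125,418) in the top crop. The housing is at (475,252) and the handle tip at (175,262). Next I compute poses.

```bash
python3 - <<'E'
from h import *
T=np.load("T.npy")
off=np.array([240,180]); f=lambda l:(np.array(l,float)+.5)/6-.5+off
c=plane("top",f([[102,185],[668,112],[697,342],[125,418]]),.012)
print("corners",c.round(4), "lens",[np.linalg.norm(c[i]-c[i-1]).round(4) for i in range(4)])
# c0: +y end, +x side ; c1: -y,+x ; c2: -y,-x ; c3:+y,-x
ey=(c[0]+c[3]-c[1]-c[2])[:2]; ex=(c[0]+c[1]-c[2]-c[3])[:2]
ya=np.arctan2(ey[1],ey[0])-np.pi/2; yb=np.arctan2(ex[1],ex[0]); yaw=ya*.7+yb*.3
ctr=c.mean(0)[:2]; M=np.array([[np.cos(yaw),-np.sin(yaw)],[np.sin(yaw),np.cos(yaw)]])
o=ctr-M@[0,-.035]
print("yaw",ya,yb,"origin",o)
# scene check: plate corners
so=np.array([265,165]); g=lambda l:(np.array(l,float)+.5)/6-.5+so
sc=plane("scene",g([[480,248],[205,553],[60,453]]),.012); print("scene corners",sc.round(4)); 
F=lambda P:np.c_[(np.array(P)[:,:2]-o)@M,np.array(P)[:,2]].round(4)
print("scene corners in fixture",F(sc))
hs=cv2.cvtColor(T.astype(np.uint8),cv2.COLOR_RGB2HSV); m=((hs[:,:,0]<22)&(hs[:,:,1]>150)&(hs[:,:,2]>60)).astype(np.uint8)
for k in cv2.findContours(m,cv2.RETR_EXTERNAL,cv2.CHAIN_APPROX_NONE)[0]:
    if cv2.contourArea(k)>300:
        r=cv2.minAreaRect(k); b=cv2.boxPoints(r); print(r[0],r[1],"fix",F(plane("top",b,.032)).tolist(),F(plane("top",[r[0]],.032)))
print("handle tip",F(plane("top",f([[175,262]]),.192)),"expected 0,.055; foot",F(plane("top",f([[350,258]]),.11)))
print("tipscene",F(plane("scene",g([[377,50]]),.192)))
print("stop face at z=.03:",F(plane("top",f([[312,192],[327,352]]),.03)))
E
```

```text
corners [[ 0.551   0.1725  0.012 ]
 [ 0.5876 -0.0898  0.012 ]
 [ 0.4807 -0.1032  0.012 ]
 [ 0.4435  0.1594  0.012 ]] lens [np.float64(0.1082), np.float64(0.2649), np.float64(0.1077), np.float64(0.2652)]
yaw 0.13968785041022147 0.12295094173660923 origin [0.51100676 0.06939967]
scene corners [[ 0.5506  0.1711  0.012 ]
 [ 0.5885 -0.0934  0.012 ]
 [ 0.4831 -0.1089  0.012 ]]
scene corners in fixture [[ 0.0529  0.0955  0.012 ]
 [ 0.0549 -0.1717  0.012 ]
 [-0.0516 -0.173   0.012 ]]
(324.3000183105469, 265.10003662109375) (24.930980682373047, 19.72152328491211) fix [[-0.1371, -0.0311, 0.032], [-0.0858, -0.0442, 0.032], [-0.1025, -0.1096, 0.032], [-0.1537, -0.0962, 0.032]] [[-0.1198 -0.0702  0.032 ]]
(318.66156005859375, 221.79234313964844) (22.326250076293945, 28.652023315429688) fix [[0.0293, -0.0308, 0.032], [0.0293, -0.1093, 0.032], [-0.032, -0.1089, 0.032], [-0.0319, -0.0309, 0.032]] [[-0.0014 -0.07    0.032 ]]
handle tip [[-0.0043  0.0529  0.192 ]] expected 0,.055; foot [[-0.0038 -0.0151  0.11  ]]
tipscene [[-0.0057  0.0577  0.192 ]]
stop face at z=.03: [[ 0.0359  0.0001  0.03  ]
 [-0.0375  0.0021  0.03  ]]
```

```bash
cat >> h.py <<'E'
YAW=.135; O=np.array([.511,.0695,0]); RF=R.from_euler('z',YAW)
def w(P): return O+RF.apply(np.array(P,float))      # fixture -> world
def st(tgt=None,sgn=1):
    s=monitor.observe(); Rt=R.from_euler('xyz',s['tool_rot'])
    p=s['position']; print("t",round(s['clock'],2),"pos",p.round(4),"fix",RF.inv().apply(p-O).round(4),"F fix",RF.inv().apply(s['force']).round(1),"grip",round(s['grip_width'],4))
    for g in (1,-1):
        y=RF.apply([g,0,0]); x=np.array([0,0,-1]); G=R.from_matrix(np.c_[x,y,np.cross(x,y)])
        print(" turn (scale) for jaws along",g,"x:",(np.degrees((Rt.inv()*G).as_rotvec())/6).round(2))
    for t in (tgt or []):
        d=Rt.inv().apply(w(t)-p)/.03; print(" to",t,"tool shift (scale)",d.round(2))
E
python3 -c "
from h import *
st(); print(R.from_euler('xyz',monitor.observe()['tool_rot']).as_matrix().round(3))"
```

```text
t 0.3 pos [0.2745 0.5614 0.2451] fix [-0.1681  0.5192  0.2451] F fix [0.3 0.2 1.3] grip 0.0852
 turn (scale) for jaws along 1 x: [9.37 0.   0.  ]
 turn (scale) for jaws along -1 x: [-20.63  -0.     0.  ]
[[-0.     0.439  0.898]
 [-0.     0.898 -0.439]
 [-1.    -0.     0.   ]]
```

Emit:
{"api": "arm_command", "payload": {
  "delta_pos": [
    [-0.2, 0, 0],
    [-0.2, 0, 0],
    [-0.2, 0, 0],
    [-0.2, 0, 0],
    [-0.2, 0, 0],
    [-0.2, 0, 0],
    [-0.2, 0, 0],
    [-0.2, 0, 0],
    [-0.2, 0, 0],
    [-0.2, 0, 0]
  ],
  "rotation": [
    [0.94, 0, 0],
    [0.94, 0, 0],
    [0.94, 0, 0],
    [0.94, 0, 0],
    [0.94, 0, 0],
    [0.94, 0, 0],
    [0.94, 0, 0],
    [0.94, 0, 0],
    [0.94, 0, 0],
    [0.94, 0, 0]
  ],
  "gripper": 1
}}

```text
clock: 1.3
position: [0.2742, 0.5606, 0.3058]
tool_rot: [-0.661, 1.567, -2.138]
force: [0.5, -0.4, 0.0]
grip_width: 0.0002
```

```bash
python3 -c "
from h import *
st([[0,-.16,.3],[0,-.16,.036]])"
```

```text
t 1.3 pos [0.2742 0.5606 0.3058] fix [-0.1685  0.5185  0.3058] F fix [ 0.4 -0.5  0. ] grip 0.0002
 turn (scale) for jaws along 1 x: [-0.39  0.03  0.02]
 turn (scale) for jaws along -1 x: [29.61  0.03 -0.04]
 to [0, -0.16, 0.3] tool shift (scale) [ 0.24  6.54 22.37]
 to [0, -0.16, 0.036] tool shift (scale) [ 9.04  6.56 22.34]
```

Emit:
{"api": "arm_command", "payload": {
  "delta_pos": [
    [0, 0.2, 0.7],
    [0, 0.27, 0.9],
    [0, 0.27, 0.9],
    [0, 0.27, 0.9],
    [0, 0.27, 0.9],
    [0, 0.27, 0.9],
    [0, 0.27, 0.9],
    [0, 0.27, 0.9],
    [0, 0.27, 0.9],
    [0, 0.27, 0.9]
  ],
  "rotation": [
    [-0.39, 0, 0],
    [0, 0, 0],
    [0, 0, 0],
    [0, 0, 0],
    [0, 0, 0],
    [0, 0, 0],
    [0, 0, 0],
    [0, 0, 0],
    [0, 0, 0],
    [0, 0, 0]
  ]
}}

```text
clock: 2.3
position: [0.3877, 0.303, 0.3062]
tool_rot: [-1.27, 1.568, -2.703]
force: [1.0, 0.3, 0.2]
grip_width: -0.0001
```

Emit:
{"api": "arm_command", "payload": {
  "delta_pos": [
    [0, 0.27, 0.9],
    [0, 0.27, 0.9],
    [0, 0.27, 0.9],
    [0, 0.27, 0.9],
    [0, 0.27, 0.9],
    [0, 0.27, 0.9],
    [0, 0.27, 0.9],
    [0, 0.27, 0.9],
    [0, 0.27, 0.9],
    [0, 0.2, 0.9]
  ],
  "rotation": [
    [0, 0, 0],
    [0, 0, 0],
    [0, 0, 0],
    [0, 0, 0],
    [0, 0, 0],
    [0, 0, 0],
    [0, 0, 0],
    [0, 0, 0],
    [0, 0, 0],
    [0, 0, 0]
  ]
}}

```text
clock: 3.3
position: [0.5066, 0.0353, 0.3072]
tool_rot: [-3.099, 1.569, 1.753]
force: [0.1, 0.2, -0.5]
grip_width: 0.0004
```

```bash
python3 -c "
from h import *
st([[0,-.16,.2],[0,-.16,.036]])"
```

```text
t 3.3 pos [0.5066 0.0353 0.3072] fix [-0.009  -0.0333  0.3072] F fix [ 0.1  0.2 -0.5] grip 0.0004
 turn (scale) for jaws along 1 x: [ 0.04 -0.01  0.  ]
 turn (scale) for jaws along -1 x: [-2.996e+01 -0.000e+00 -2.000e-02]
 to [0, -0.16, 0.2] tool shift (scale) [3.57 0.28 4.23]
 to [0, -0.16, 0.036] tool shift (scale) [9.03 0.28 4.24]
```

Emit:
{"api": "arm_command", "payload": {
  "delta_pos": [
    [0, 0.1, 0.9],
    [0, 0.1, 0.9],
    [0, 0.08, 0.9],
    [0.2, 0, 0.9],
    [0.6, 0, 0.64],
    [0.9, 0, 0],
    [0.9, 0, 0],
    [0.9, 0, 0],
    [0.9, 0, 0],
    [0.9, 0, 0]
  ],
  "rotation": [
    [0.04, 0, 0],
    [0, 0, 0],
    [0, 0, 0],
    [0, 0, 0],
    [0, 0, 0],
    [0, 0, 0],
    [0, 0, 0],
    [0, 0, 0],
    [0, 0, 0],
    [0, 0, 0]
  ]
}}

```text
clock: 4.3
position: [0.5358, -0.1, 0.1462]
tool_rot: [1.444, 1.562, 0.003]
force: [1.0, 0.1, 0.9]
grip_width: -0.0002
```

```bash
python3 -c "
from h import *
st([[0,-.16,.037],[0,-.13,.037]])"
```

```text
t 4.3 pos [ 0.5358 -0.1     0.1462] fix [ 0.0018 -0.1713  0.1462] F fix [ 1.  -0.   0.9] grip -0.0002
 turn (scale) for jaws along 1 x: [-0.05  0.01 -0.08]
 turn (scale) for jaws along -1 x: [ 2.995e+01 -1.300e-01 -2.000e-02]
 to [0, -0.16, 0.037] tool shift (scale) [ 3.64 -0.09 -0.38]
 to [0, -0.13, 0.037] tool shift (scale) [ 3.64 -0.1  -1.38]
```

Emit:
{"api": "arm_command", "payload": {
  "delta_pos": [
    [0.8, -0.05, 0],
    [0.8, -0.04, 0],
    [0.7, 0, -0.1],
    [0.6, 0, -0.1],
    [0.4, 0, -0.1],
    [0.2, 0, 0],
    [0, 0, 0]
  ],
  "rotation": [
    [0, 0, 0],
    [0, 0, 0],
    [0, 0, 0],
    [0, 0, 0],
    [0, 0, 0],
    [0, 0, 0],
    [0, 0, 0]
  ]
}}

```text
clock: 5.0
position: [0.5313, -0.0908, 0.0339]
tool_rot: [1.509, 1.566, 0.068]
force: [-0.3, 0.6, 0.4]
grip_width: 0.0001
```

```bash
python3 -c "
from h import *
st([[0,-.13,.037],[0,-.095,.037]])
T=optics.grab_frame('scene'); crop(T,265,165,90,95,6,'pics/sc2.png')"
```

```text
t 5.0 pos [ 0.5313 -0.0908  0.0339] fix [-0.0015 -0.1616  0.0339] F fix [-0.2  0.6  0.4] grip 0.0001
 turn (scale) for jaws along 1 x: [-0.05  0.   -0.04]
 turn (scale) for jaws along -1 x: [29.95 -0.07 -0.  ]
 to [0, -0.13, 0.037] tool shift (scale) [-0.1   0.04 -1.05]
 to [0, -0.095, 0.037] tool shift (scale) [-0.1   0.04 -2.22]
```

View pics/sc2.png

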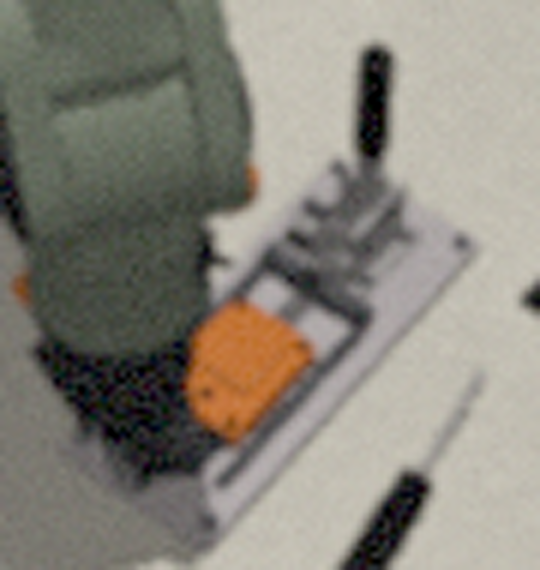

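The scene crop shows the closed fingers on the plate behind the housing's -y end, which is at about (215,420), in line with the channel. Pushing now.

Emit:
{"api": "arm_command", "payload": {
  "delta_pos": [
    [-0.1, 0.03, -0.35],
    [0, 0, -0.35],
    [0, 0, -0.3],
    [0, 0, -0.25],
    [0, 0, -0.2],
    [0, 0, -0.2],
    [0, 0, -0.2],
    [0, 0, -0.15]
  ],
  "rotation": [
    [0, 0, 0],
    [0, 0, 0],
    [0, 0, 0],
    [0, 0, 0],
    [0, 0, 0],
    [0, 0, 0],
    [0, 0, 0],
    [0, 0, 0]
  ]
}}

```text
clock: 5.85
position: [0.5255, -0.0257, 0.0403]
tool_rot: [1.5, 1.561, 0.06]
force: [0.0, 0.5, 0.4]
grip_width: -0.0003
```

```bash
python3 -c "
from h import *
st([[0,-.091,.037]])"
```

```text
t 5.85 pos [ 0.5255 -0.0257  0.0403] fix [ 0.0015 -0.0962  0.0403] F fix [0.1 0.4 0.4] grip -0.0003
 turn (scale) for jaws along 1 x: [-0.04  0.01 -0.09]
 turn (scale) for jaws along -1 x: [ 2.996e+01 -1.400e-01 -1.000e-02]
 to [0, -0.091, 0.037] tool shift (scale) [ 0.11 -0.05 -0.17]
```

Emit:
{"api": "arm_command", "payload": {
  "delta_pos": [
    [0.05, -0.03, -0.08],
    [0.05, 0, -0.08],
    [0, 0, -0.08]
  ],
  "rotation": [
    [0, 0, 0],
    [0, 0, 0],
    [0, 0, 0]
  ]
}}

```text
clock: 6.15
position: [0.5242, -0.019, 0.0372]
tool_rot: [1.363, 1.56, -0.078]
force: [6.4, -12.3, -0.8]
grip_width: 0.0003
```

Emit:
{"api": "arm_command", "payload": {
  "delta_pos": [
    [0, 0, -0.08],
    [0, 0, -0.08]
  ],
  "rotation": [
    [0, 0, 0],
    [0, 0, 0]
  ]
}}

```text
clock: 6.35
position: [0.525, -0.0186, 0.0375]
tool_rot: [1.06, 1.555, -0.385]
force: [0.2, -16.2, 0.4]
grip_width: 0.0002
```

Emit:
{"api": "arm_command", "payload": {
  "delta_pos": [
    [0, 0, 0.1],
    [0, 0, 0.3],
    [0, 0, 0.6],
    [0, 0, 0.9],
    [-0.5, 0, 0.9],
    [-0.9, 0, 0.9],
    [-0.9, 0, 0],
    [-0.9, 0, 0],
    [-0.9, 0, 0],
    [-0.9, 0, 0]
  ],
  "rotation": [
    [0, 0, 0],
    [0, 0, 0],
    [0, 0, 0],
    [0, 0, 0],
    [0, 0, 0],
    [0, 0, 0],
    [0, 0, 0],
    [0, 0, 0],
    [0, 0, 0],
    [0, 0, 0]
  ]
}}

```text
clock: 7.35
position: [0.5342, -0.1377, 0.1899]
tool_rot: [0.757, 1.562, -0.692]
force: [-0.1, -0.3, 0.4]
grip_width: 0.0002
```

```bash
python3 - <<'E'
from h import *
st([[0,.02,.28]])
T=optics.grab_frame('scene'); cv2.imwrite('pics/s3.png',T[:,:,::-1]); crop(T,250,165,110,95,6,'pics/sc3.png')
E
```

```text
t 7.35 pos [ 0.5342 -0.1377  0.1899] fix [-0.0049 -0.2084  0.1899] F fix [-0.2 -0.3  0.4] grip 0.0002
 turn (scale) for jaws along 1 x: [-0.12  0.06 -0.06]
 turn (scale) for jaws along -1 x: [29.88 -0.09 -0.09]
 to [0, 0.02, 0.28] tool shift (scale) [-3.05  0.08 -7.6 ]
```

View pics/sc3.png

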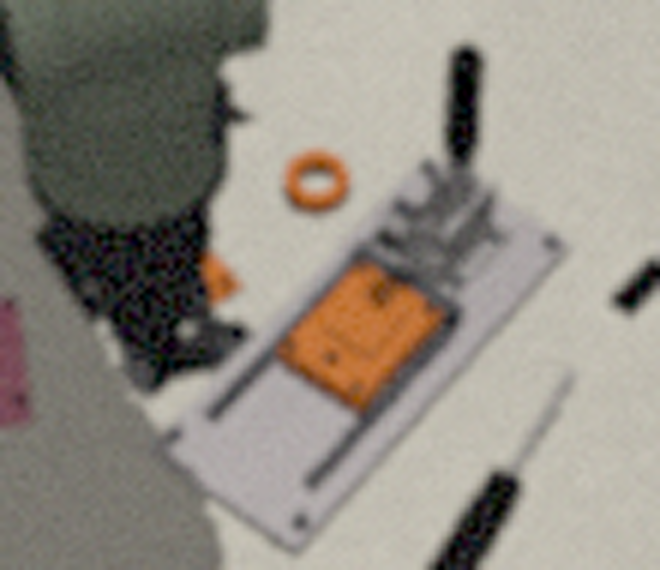

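The housing sits flush against the stop, with its far edge at about (400,290). Next I move above the handle.

Emit:
{"api": "arm_command", "payload": {
  "delta_pos": [
    [-0.9, 0, 0],
    [-0.9, 0, -0.3],
    [-0.9, 0, -0.8],
    [-0.3, 0, -0.9],
    [0, 0, -0.9],
    [0, 0, -0.9],
    [0, 0, -0.9],
    [0, 0, -0.9],
    [0, 0, -0.8],
    [0, 0, -0.4]
  ],
  "rotation": [
    [-0.12, 0, 0],
    [0, 0.05, -0.05],
    [0, 0, 0],
    [0, 0, 0],
    [0, 0, 0],
    [0, 0, 0],
    [0, 0, 0],
    [0, 0, 0],
    [0, 0, 0],
    [0, 0, 0]
  ]
}}

```text
clock: 8.4
position: [0.5068, 0.0648, 0.2885]
tool_rot: [1.41, 1.563, -0.033]
force: [-0.5, -0.3, -0.1]
grip_width: 0.0001
```

```bash
python3 - <<'E'
from h import *
st([[-.002,.012,.187]])
f=lambda l:(np.array(l,float)+.5)/6-.5+[250,165]
P=plane("scene",f([[280,348],[360,410]]),.032); print("housing -y edge fix",RF.inv().apply(P-O).round(4))
E
```

```text
t 8.4 pos [0.5068 0.0648 0.2885] fix [-0.0048 -0.0041  0.2885] F fix [-0.5 -0.2 -0.1] grip 0.0001
 turn (scale) for jaws along 1 x: [-0.07  0.01 -0.08]
 turn (scale) for jaws along -1 x: [ 2.993e+01 -1.200e-01 -2.000e-02]
 to [-0.002, 0.012, 0.187] tool shift (scale) [ 3.38  0.06 -0.54]
housing -y edge fix [[-0.0303 -0.0804  0.032 ]
 [ 0.0324 -0.0847  0.032 ]]
```

Emit:
{"api": "arm_command", "payload": {
  "delta_pos": [
    [0.6, 0.05, 0],
    [0.8, 0, -0.1],
    [0.8, 0, -0.1],
    [0.7, 0, -0.1],
    [0.3, 0, 0],
    [0.1, 0, 0],
    [0, 0, 0]
  ],
  "rotation": [
    [-0.05, 0, 0],
    [0, 0, -0.05],
    [0, 0, 0],
    [0, 0, 0],
    [0, 0, 0],
    [0, 0, 0],
    [0, 0, 0]
  ]
}}

```text
clock: 9.1
position: [0.509, 0.0717, 0.1869]
tool_rot: [1.249, 1.566, -0.189]
force: [-0.9, -0.4, 0.5]
grip_width: 0.0001
```

```bash
python3 - <<'E'
from h import *
st([[-.002,.033,.186]])
T=optics.grab_frame('scene'); crop(T,250,125,110,135,4,'pics/sc4.png')
E
```

```text
t 9.1 pos [0.509  0.0717 0.1869] fix [-0.0017  0.0024  0.1869] F fix [-0.9 -0.2  0.5] grip 0.0001
 turn (scale) for jaws along 1 x: [-0.03  0.01 -0.04]
 turn (scale) for jaws along -1 x: [ 2.997e+01 -7.000e-02 -2.000e-02]
 to [-0.002, 0.033, 0.186] tool shift (scale) [ 0.03 -0.01 -1.02]
```

View pics/sc4.png

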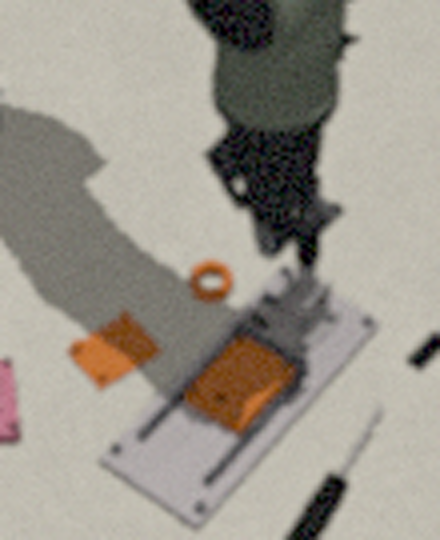

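The fingers are beside the upright handle on its -y side (handle at about (310,240)), above the clamp arm. Starting the push.

Emit:
{"api": "arm_command", "payload": {
  "delta_pos": [
    [0, 0, -0.4],
    [0, 0, -0.4],
    [0, 0, -0.4],
    [0, 0, -0.4],
    [0.03, 0, -0.4],
    [0.06, 0, -0.35]
  ],
  "rotation": [
    [0, 0, 0],
    [0, 0, 0],
    [0, 0, 0],
    [0, 0, 0],
    [0, 0, 0],
    [0, 0, 0]
  ]
}}

```text
clock: 9.75
position: [0.5, 0.1459, 0.1869]
tool_rot: [1.317, 1.562, -0.123]
force: [1.4, -5.3, -0.9]
grip_width: 0.0003
```

```bash
python3 -c "
from h import *
st([[-.002,.097,.173],[-.002,.123,.153]])"
```

```text
t 9.75 pos [0.5    0.1459 0.1869] fix [-0.0006  0.0772  0.1869] F fix [ 0.7 -5.4 -0.9] grip 0.0003
 turn (scale) for jaws along 1 x: [-0.04  0.02 -0.08]
 turn (scale) for jaws along -1 x: [29.96 -0.12 -0.03]
 to [-0.002, 0.097, 0.173] tool shift (scale) [ 0.46 -0.05 -0.66]
 to [-0.002, 0.123, 0.153] tool shift (scale) [ 1.12 -0.06 -1.53]
```

Emit:
{"api": "arm_command", "payload": {
  "delta_pos": [
    [0.25, -0.03, -0.3],
    [0.3, -0.03, -0.4],
    [0.35, 0, -0.4],
    [0.4, 0, -0.4],
    [0.45, 0, -0.35]
  ],
  "rotation": [
    [0, 0, 0],
    [0, 0, 0],
    [0, 0, 0],
    [0, 0, 0],
    [0, 0, 0]
  ]
}}

```text
clock: 10.25
position: [0.4914, 0.2075, 0.1341]
tool_rot: [1.559, 1.558, 0.122]
force: [0.6, -2.1, 1.1]
grip_width: 0.0
```

```bash
python3 -c "
from h import *
st([[-.002,.1425,.126],[-.002,.153,.095]])"
```

```text
t 10.25 pos [0.4914 0.2075 0.1341] fix [-0.0008  0.1393  0.1341] F fix [ 0.3 -2.1  1.1] grip 0.0
 turn (scale) for jaws along 1 x: [-0.02  0.   -0.12]
 turn (scale) for jaws along -1 x: [29.98 -0.19 -0.  ]
 to [-0.002, 0.1425, 0.126] tool shift (scale) [ 0.27 -0.04 -0.11]
 to [-0.002, 0.153, 0.095] tool shift (scale) [ 1.3  -0.06 -0.46]
```

Emit:
{"api": "arm_command", "payload": {
  "delta_pos": [
    [0.3, 0, -0.2],
    [0.35, 0, -0.15],
    [0.35, 0, -0.1],
    [0, 0, 0],
    [0, 0, 0]
  ],
  "rotation": [
    [0, 0, 0],
    [0, 0, 0],
    [0, 0, 0],
    [0, 0, 0],
    [0, 0, 0]
  ]
}}

```text
clock: 10.75
position: [0.4886, 0.224, 0.0994]
tool_rot: [1.529, 1.56, 0.094]
force: [-0.5, -0.6, 0.7]
grip_width: -0.0002
```

```bash
python3 -c "
from h import *
st([[-.002,.155,.095]])"
```

```text
t 10.75 pos [0.4886 0.224  0.0994] fix [-0.0014  0.1561  0.0994] F fix [-0.6 -0.6  0.7] grip -0.0002
 turn (scale) for jaws along 1 x: [ 0.01  0.   -0.1 ]
 turn (scale) for jaws along -1 x: [-2.999e+01  1.600e-01  1.000e-02]
 to [-0.002, 0.155, 0.095] tool shift (scale) [ 0.15 -0.02  0.04]
```

Emit:
{"api": "arm_command", "payload": {
  "delta_pos": [
    [-0.4, 0, 0],
    [-0.8, 0, 0],
    [-0.9, 0, 0],
    [-0.9, 0, 0],
    [-0.9, 0, 0],
    [-0.9, 0, 0],
    [-0.6, -0.5, 0],
    [0, -0.9, 0],
    [0, -0.9, 0],
    [0, -0.9, 0]
  ],
  "rotation": [
    [0, 0, 0],
    [0, 0, 0],
    [0, 0, 0],
    [0, 0, 0],
    [0, 0, 0],
    [0, 0, 0],
    [0, 0, 0],
    [0, 0, 0],
    [0, 0, 0],
    [0, 0, 0]
  ]
}}

```text
clock: 11.75
position: [0.3931, 0.2059, 0.2784]
tool_rot: [1.799, 1.549, 0.352]
force: [0.4, 0.5, 0.5]
grip_width: -0.0002
```

Emit:
{"api": "arm_command", "payload": {
  "delta_pos": [
    [0, -0.5, -0.8],
    [0, 0, -0.9],
    [0, 0, -0.9],
    [0, 0, -0.8],
    [0, 0, -0.4],
    [0, 0, 0],
    [0, 0, 0]
  ],
  "rotation": [
    [0, 0, 0],
    [0, 0, 0],
    [0, 0, 0],
    [0, 0, 0],
    [0, 0, 0],
    [0, 0, 0],
    [0, 0, 0]
  ]
}}

```text
clock: 12.45
position: [0.3617, 0.3161, 0.2875]
tool_rot: [2.052, 1.541, 0.6]
force: [-0.1, -0.3, -0.2]
grip_width: 0.0
```

```bash
python3 - <<'E'
from h import *
st()
T=np.mean([optics.grab_frame('top').astype(float) for _ in range(3)],0); S=np.mean([optics.grab_frame('scene').astype(float) for _ in range(3)],0)
crop(T,225,160,180,140,4,'pics/a.png'); crop(S,225,125,160,140,4,'pics/b.png')
a,b=cv2.imread('pics/a.png'),cv2.imread('pics/b.png'); cv2.imwrite('pics/tc5.png',a); cv2.imwrite('pics/sc5.png',b)
E
```

```text
t 12.45 pos [0.3617 0.3161 0.2875] fix [-0.1147  0.2645  0.2875] F fix [-0.2 -0.3 -0.2] grip 0.0
 turn (scale) for jaws along 1 x: [-0.16 -0.13 -0.25]
 turn (scale) for jaws along -1 x: [29.83 -0.39  0.2 ]
```

View pics/tc5.png

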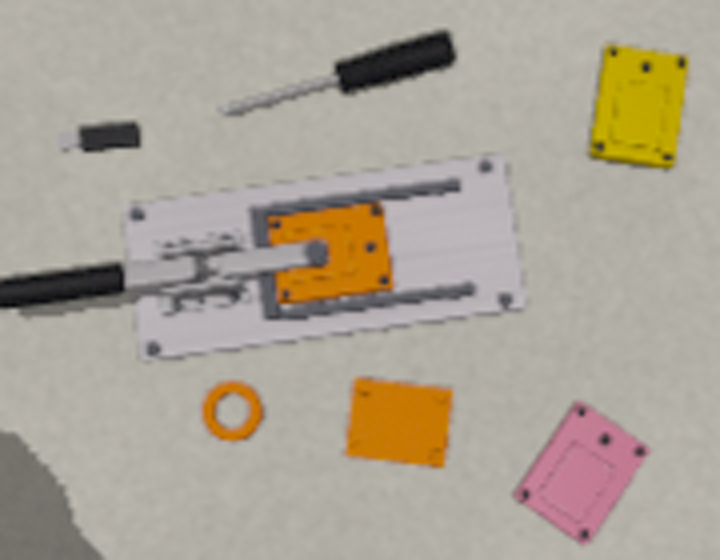

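View pics/sc5.png

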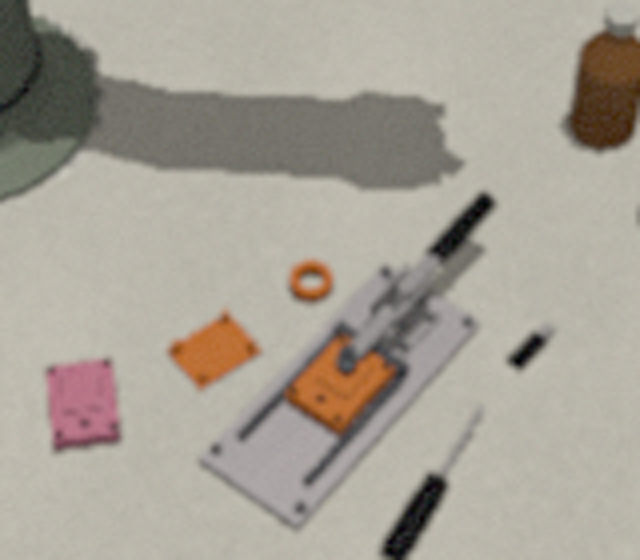

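Both views show the clamp locked: the handle lies level towards +y (top crop, left edge at row 288), and the foot is on the pad at (317,252). The housing is against the stop and the other things are where they were. One last number before I hand in.

```bash
python3 - <<'E'
from h import *
f=lambda l:(np.array(l,float)+.5)/4-.5+[225,160]
P=plane("top",f([[383,203],[393,291]]),.032); print("housing -y edge",RF.inv().apply(P-O).round(4))
P=plane("top",f([[317,252]]),.046); print("foot",RF.inv().apply(P-O).round(4))
print(bot.job_done())
E
```

```text
housing -y edge [[ 0.0291 -0.0787  0.032 ]
 [-0.0316 -0.0778  0.032 ]]
foot [[ 0.0001 -0.0298  0.046 ]]
the job is handed in; nothing more can be done
None
```

The housing is home against the stop and the clamp is locked on it. I handed the job in at about 13 s on the robot's clock; the hand-in itself reports no verdict.

- **Housing:** I pushed it along the channel with the closed fingers until the stop resisted with about 16 N. Its -y end measured fixture y ≈ -78 mm in the last top view, against -80 mm nominal. An earlier scene view gave -80 to -85 mm. The two views disagree by a few mm, about what calibration and picking corners by eye allow. That error is no smaller than the 3 mm tolerance, so I rely on the firm push against the stop.
- **Clamp:** I pushed the handle over past its dead point with about 5 N, and it snapped level. The final pictures show the handle lying flat and the foot on the pad at fixture y ≈ -30 mm, as specified. I could not measure the foot's pressing force.
- **Rest of the scene:** the arm is clear, with no contact force reading. In the final views the spacer, cover, driver, memory stick and bottle look unmoved. The tub, spool and power brick are outside those crops; the arm did not go near them.

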